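# Set a thickness stop to a setting block

### The arm

A 6-joint arm with a two-finger parallel gripper is mounted at the origin on the work surface. World frame = base frame: x ahead of the robot, y to its left, z up, the work surface at z = 0. Lengths are in m, angles in rad, forces in N, time in s.
With the tool pointing down it reaches from about 0.4 to 0.825 m from the base axis. Payload 7 kg.
Tool frame: the origin (TCP) lies at the very end of the fingers, on their centre line; the grasp point (between the pads) lies 19 mm behind it; x points along the fingers, y is the direction in which the jaws open and shut, and the axes are right-handed (so a half turn about x gives the same grasp; the last joint's range is limited). The gripper opens to 88 mm and grips with 3 to 60 N. Pads are 19 mm wide; open, the fingers measure 130 mm over their backs; the gripper's body (78 mm by 193 mm) begins 47 mm behind the grasp point.
Start: joints at [-0.955, 0.359, 0.012, 0, -1.224, -0.288], TCP at [0.217, -0.639, 0.227] pointing down, gripper open.
Joint ranges: [-3.07, 3.07], [-1.43, 2.12], [-1.02, 1.25], [-3.03, 1.67], [-3.05, -0], [-3.03, 3.03]. Speed limits (rad/s): [2.39, 2.39, 3.01, 3.14, 3.14, 3.14].

### API

Orientations are given as [roll, pitch, yaw] about the fixed x, y, z axes, in that order (R = Rz(yaw) Ry(pitch) Rx(roll)).
In Python, from station import arm gives the robot as it stands.
- The arm moves only by the shell command python3 -m inch 'ROWS' [OPENING] [FORCE]. ROWS is text: rows parted by semicolons, each of 6 numbers parted by spaces: the shift along the world's x, y, z in units of 30 mm (1.0 is 30 mm), then the turn, a rotation vector about the world's x, y, z in units of 5 degrees (1.0 is 5 degrees). In form: dx dy dz wx wy wz; .... A call has 1 to 12 rows; each row shifts and turns the commanded pose from where the row before left it; what a row does not reach is not made up. A row lasts 1/8 s, in which the tool goes at most 62.5 mm and 10.7 degrees, less where a joint would pass 70% of its speed; a pose out of reach is approached as far as the arm can. A call is refused whole if a number of a shift passes 1 or a number of a turn 1, either way. A call with a gripper value outside its range is refused whole. OPENING is the opening, from 0 (shut) to 1 (fully open), set as the call begins (- or left out, the last holds). The fingers move at their own pace and stop on an object; FORCE is the grip in N (left out, the last holds). Time passes only in rows, so rows that do not move let the fingers close. It gives the time, the measured TCP pose, the force and the opening at its end, in the units of the state.
- arm.get_state(): the state, without advancing time (a new reading comes with each control period).
- arm.grab_frame(name): name is "side" or "top"; returns a dict with "frame" (400x640x3 uint8, red, green, blue), "range_z" (400x640 float32, m along the optical axis (not along the pixel's ray), 0 where there is no reading), "mtx" (3x3 intrinsics, pixels), "pose" (4x4, takes a point from camera to world coordinates). Camera axes: x right, y up, looking along -z (the intrinsics and any distortion apply to the point x, -y, -z); pixel columns grow to the right and rows downward; lengths in m; the calibration is good to about 2 mm. A picture is of the moment at which its call begins.
- arm.job_done(): hands the job in, once; it reports no verdict.
Trained networks look in a picture, given as the dict that the camera call returned (one of the last four; its "shot" number tells which), for a name from the list of things; names that differ only in an ending like _2 or _b are one class to them, and where a whole thing is asked for, a point or a joint stands for the part that bears it (a point fixed in the world has none). Each returns a list of dicts, best first, with "confidence" (0 to 1); they miss things now and then, are a little off and sometimes report something else, mostly with a low value. They report only what shows in the picture. A call takes as long as a camera call. They do not tell look-alikes from the thing itself.
- arm.search_frame(picture, target): "extent" ([centre column, centre row, width, height] as shares, 0 to 1, of the picture: columns of its width, rows of its height, round what is visible of it).
- arm.masks_of(picture, target): "mask" (400x640 bool, what is visible of it) and "extent" ([centre column, centre row, width, height] as shares, 0 to 1, of the picture: columns of its width, rows of its height, round what is visible of it).
- arm.place_of(picture, target): "position" ([column, row] as shares, 0 to 1, of the picture: columns of its width, rows of its height: a listed point, or the origin of a listed thing).
The state is a dict: "t": time; "q": joint angles; "qd": joint speeds; "joint_efforts": joint torques, N m; "eef_pos": TCP position; "ee_rot": TCP orientation; "force": force on the tool from outside, world axes, zero at the start; "moment": the same for the moment, N m; "width": finger opening in m.
Only numpy, scipy, OpenCV 4.12 (cv2) and the standard library are available. Lean on these libraries where they do the work, as an engineer would, in place of code of your own. Each camera call takes 0.05 s, during which the arm holds its last target. There are 200 camera calls.

### The job

Set the thickness stop to the thick setting block: take the wide, thick wooden block by its upright grip and lay it flat on the bench with its tongue under the stop's rubber foot, its scribed line below the foot. Then turn the wooden driver handle on top of the stop clockwise until the sprung foot just presses lightly on the block, and leave the block lying there.

Things in the scene. Friction and masses are not known exactly. Their poses are not given: they have to be found in the camera images.
- block: Loose wooden setting block, 0.2 kg: tongue 170 x 50 mm, 26 thick (x -135 to +35, tip at +x); upright grip near its rear end, centred x -110: 40 long (x), 22 thick (y), z 26 to 71. Origin: underside, below the line scribed across the tongue's top. Not wanted: the similar gauge with tongue 26 wide, 12 thick, and the plain bar without grip.
- stop: Grey C-bracket fixed to the bench. Origin: on the bench below the screw axis. Arm z 66 to 86 mm, ends at x -19; post from x +63. Block goes in from -x, tip towards +x, axes parallel to the stop's, grip outside. Sprung rubber foot 18 mm across (10 mm travel, 0.6 N/mm); underside 38 mm minus 10 mm per rad of driver above the bench: 34 to 38 at start.
- driver_grip (a point): Centre of the driver handle: dark wooden bar 54 mm long (this frame's x), 14 thick (y), 30 high (z), 127 mm above the bench on the screw axis. Pinch it across its thickness from above. It turns about the vertical and does not rise or sink. 17 mm of free height below the bar, then a collar.
- driver (a joint): Driver angle in rad, growing clockwise seen from above; 0 to 0.4 at start, range 0 to 2.4. Stiff (0.15 N m), stays where left. Each rad lowers the screw 10 mm: the foot meets the block at 1.2 and presses lightly up to 1.7 (1.4 is good), too hard beyond 1.75. One grasp and 60 to 80 degrees of turn do it.
There are look-alikes about, which are no part of the job. What is shaped like the stop but blue or red is not meant.

How it is judged:
By the outcome, as a careful person would: the job done as asked, in the order asked, and still so for the second after the job is handed in, with the robot touching nothing.
It also fails if it takes over 54 s, if anything falls off the work surface, if the arm or the gripper's body presses on something with over 40 N, if the wrist force passes 120 N, or if a joint passes its speed limit or range.

## Working session

There is one attempt and no reset: what is moved stays moved. The work goes in short steps, Python scripts to look and compute and a shell command to move; the robot and the scene stay as the last step left them, time stands still between calls to the robot, and variables do not carry over. Pictures are saved under pics/ and viewed, about 8 in all and at most 12, crops included, and the job is handed in when it is done.

```bash
mkdir -p pics; ls; cat > h.py <<'E'
import numpy as np, cv2
from station import arm
def cloud(p):
    z=p["range_z"].astype(float); K=p["mtx"]; v,u=np.mgrid[0:400,0:640]
    P=np.stack([(u-K[0,2])/K[0,0]*z,-(v-K[1,2])/K[1,1]*z,-z],-1)
    W=P@p["pose"][:3,:3].T+p["pose"][:3,3]; W[z==0]=np.nan
    return W
def save(p,n): cv2.imwrite(f"pics/{n}.png",cv2.cvtColor(p["frame"],cv2.COLOR_RGB2BGR))
E
python3 - <<'E'
from h import *
for c in("top","side"):
    p=arm.grab_frame(c); save(p,c+"0"); W=cloud(p); np.savez(f"{c}0.npz",W=W,f=p["frame"],pose=p["pose"],mtx=p["mtx"])
    print(c,[k for k in p],p["pose"].round(3).tolist())
    for n in("block","stop","driver_grip"):
        for r in arm.masks_of(p,n) if n!="driver_grip" else arm.place_of(p,n):
            if "mask" in r:
                m=r["mask"]; e=r["extent"]; print(n,round(r["confidence"],2),int(e[0]*640),int(e[1]*400),np.nanmedian(W[m],0).round(3))
            else:
                x,y=r["position"];print(n,round(r["confidence"],2),int(x*640),int(y*400),W[int(y*400),int(x*640)].round(3))
    for n in("block","stop"):
        for r in arm.place_of(p,n): x,y=r["position"];print("place",n,round(r["confidence"],2),int(x*640),int(y*400))
print(arm.get_state())
E
```

```text
pics
top ['frame', 'range_z', 'mtx', 'pose', 'shot'] [[0.028, 0.997, -0.078, 0.387], [-1.0, 0.029, 0.011, -0.073], [0.013, 0.078, 0.997, 1.027], [0.0, 0.0, 0.0, 1.0]]
block 0.86 368 173 [ 0.533 -0.218  0.027]
stop 0.78 188 236 [0.367 0.261 0.049]
stop 0.77 433 256 [ 0.338 -0.395  0.04 ]
stop 0.61 287 108 [0.721 0.016 0.016]
driver_grip 0.6 278 121 [0.639 0.026 0.143]
driver_grip 0.5 170 261 [0.288 0.272 0.143]
driver_grip 0.49 449 275 [ 0.271 -0.405  0.133]
place block 0.58 363 158
place stop 0.64 434 270
place stop 0.57 284 134
place stop 0.56 191 255
side ['frame', 'range_z', 'mtx', 'pose', 'shot'] [[-0.707, 0.469, -0.529, -0.183], [-0.707, -0.48, 0.52, 0.598], [-0.01, 0.742, 0.671, 0.951], [0.0, 0.0, 0.0, 1.0]]
block 0.68 354 189 [ 0.511 -0.219  0.027]
stop 0.85 257 191 [0.707 0.027 0.073]
stop 0.81 273 304 [0.352 0.276 0.082]
stop 0.68 461 180 [ 0.257 -0.413  0.099]
stop 0.61 272 179 [0.64  0.023 0.136]
driver_grip 0.66 288 298 [0.281 0.269 0.145]
driver_grip 0.66 460 167 [ 0.263 -0.415  0.148]
driver_grip 0.43 272 180 [0.636 0.024 0.141]
place block 0.76 340 185
place stop 0.86 275 210
place stop 0.83 291 331
place stop 0.78 450 199
{'t': 0.6, 'q': array([-9.54896882e-01,  3.58604759e-01,  1.18721034e-02, -2.47084778e-06,
       -1.22407063e+00, -2.88133410e-01]), 'qd': array([-0.00056324,  0.00124293,  0.00066169,  0.00026343,  0.00240505,
        0.00053614]), 'joint_efforts': array([ 8.75848364e-04, -5.81989825e+01,  2.93179911e+01,  6.99968264e+00,
        1.23969815e-02,  1.03310487e-05]), 'eef_pos': array([ 0.21729707, -0.63903978,  0.22654555]), 'ee_rot': array([1.53685414, 1.57078899, 1.86461934]), 'force': array([-0.01210677, -0.35570568,  0.60568182]), 'moment': array([-0.015864  , -0.0673115 ,  0.00151466]), 'width': 0.08787085069600113}
```

View pics/top0.png

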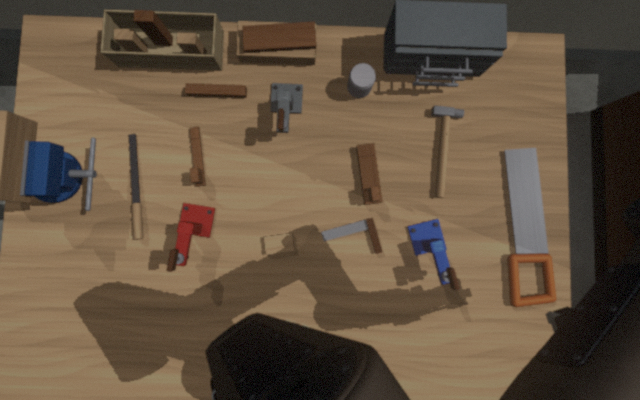

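View pics/side0.png

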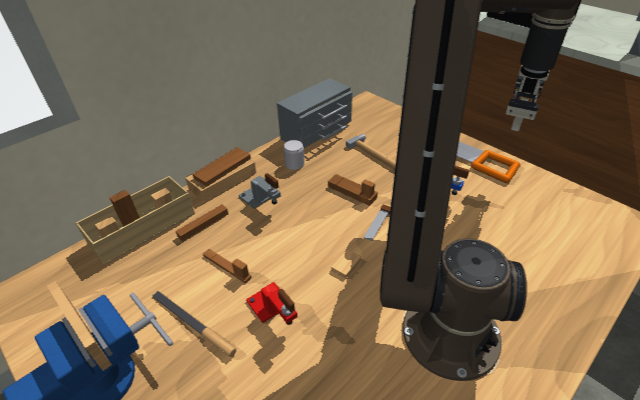

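The top view shows the grey stop at (286,105), the thick gripped block at (369,173), and the narrow gauge at (196,155). Blue and red look-alikes are at (432,250) and (190,235). Next I measure precise poses.

```bash
cat > meas.py <<'E'
from h import *
def rect(Q):
    (c,s,a)=cv2.minAreaRect((Q[:,:2]*1000).astype(np.float32)); return np.round(c,1),np.round(s,1),round(a,1)
def sel(W,x0,x1,y0,y1,z0,z1):
    m=(W[...,0]>x0)&(W[...,0]<x1)&(W[...,1]>y0)&(W[...,1]<y1)&(W[...,2]>z0)&(W[...,2]<z1); return W[m]
E
python3 - <<'E'
from meas import *
for c in("top","side"):
    W=np.load(c+"0.npz")["W"]
    print(c,"bench z",np.nanmedian(sel(W,.5,.6,-.05,.02,-.02,.02)[:,2]).round(4))
    for n,b in dict(tongue=(.4,.65,-.3,-.15,.018,.034),grip=(.4,.65,-.3,-.15,.06,.08),drv=(.58,.72,-.03,.08,.134,.155),armtop=(.58,.8,-.03,.08,.078,.093),base=(.58,.8,-.03,.08,.01,.075),stopall=(.58,.8,-.03,.08,.01,.11)).items():
        Q=sel(W,*b); print(n,len(Q),rect(Q) if len(Q)>3 else"",Q.mean(0).round(4) if len(Q) else "", np.median(Q[:,2]).round(4) if len(Q) else "")
p=np.load("top0.npz");f=cv2.cvtColor(p["f"],cv2.COLOR_RGB2BGR)
a=cv2.resize(f[75:140,260:325],(520,520),interpolation=cv2.INTER_CUBIC)
s=np.load("side0.npz");g=cv2.cvtColor(s["f"],cv2.COLOR_RGB2BGR)
b=cv2.resize(g[165:225,230:290],(280,280),interpolation=cv2.INTER_CUBIC)
c=cv2.resize(f[135:210,345:395],(280,240),interpolation=cv2.INTER_CUBIC)
cv2.imwrite("pics/c1.png",np.hstack([a,np.vstack([b,c])]))
E
```

```text
top bench z 0.001
tongue 944 (array([ 511.8, -223.5]), array([213.6,  50.6]), 9.0) [ 0.5404 -0.2172  0.0267] 0.0268
grip 128 (array([ 473.5, -229.4]), array([39. , 21.6]), 8.3) [ 0.473  -0.2288  0.0711] 0.0713
drv 122 (array([647.2,  22.1]), array([14.1, 51.9]), 88.1) [0.6464 0.0216 0.1422] 0.1424
armtop 381 (array([684.3,  22. ]), array([ 40.3, 111.8]), 88.3) [0.6979 0.0196 0.0864] 0.0866
base 444 (array([709.3,  21.1]), array([ 89.2, 160.3]), 89.5) [0.7474 0.0168 0.0161] 0.0123
stopall 856 (array([708.8,  21.2]), array([ 89.3, 161. ]), 88.8) [0.7219 0.0179 0.0501] 0.0695
side bench z 0.0013
tongue 511 (array([ 510.1, -226. ]), array([215.6,  55.6]), 9.0) [ 0.5313 -0.2176  0.0267] 0.0271
grip 87 (array([ 471.4, -232.4]), array([41.5, 26.9]), 9.0) [ 0.4695 -0.2303  0.0696] 0.0703
drv 76 (array([643.7,  19.8]), array([14.3, 53.9]), 87.7) [0.6431 0.021  0.1413] 0.1417
armtop 249 (array([682.1,  20.9]), array([ 42.3, 114.1]), 84.4) [0.6833 0.0218 0.0865] 0.0871
base 353 (array([706. ,  31.8]), array([161.9,  63. ]), 6.0) [0.719 0.034 0.03 ] 0.0172
stopall 660 (array([705.9,  30.2]), array([162.3,  67. ]), 0.0) [0.7    0.0286 0.0566] 0.0712
```

View pics/c1.png

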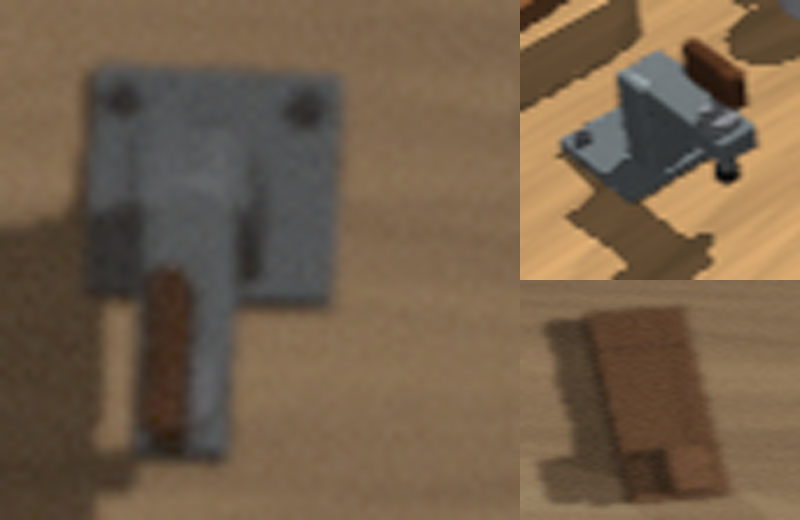

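```bash
python3 - <<'E'
from meas import *
from scipy.spatial.transform import Rotation as R
s=arm.get_state(); M=R.from_euler("xyz",s["ee_rot"]).as_matrix(); print("tool",M.round(3).tolist(),"jaw yaw",np.degrees(np.arctan2(M[1,1],M[0,1])))
for c in("top","side"):
    W=np.load(c+"0.npz")["W"]; f=np.load(c+"0.npz")["f"]
    Q=sel(W,.47,.65,-.255,-.15,.02,.034); print(c,"tongue",rect(Q))
    Q=sel(W,.665,.8,-.06,.09,.006,.018); print("plate",len(Q),rect(Q), Q[:,:2].min(0),Q[:,:2].max(0))
    Q=sel(W,.60,.672,-.0,.05,.08,.09); print("arm",len(Q),rect(Q))
    # centre line of arm: mid of y by x bins
    for lab,b in (("armfull",(.6,.76,-.03,.08,.08,.09)),("drv",(.6,.7,-.0,.05,.135,.15)),("tongue",(.5,.6,-.25,-.17,.02,.034))):
        Q=sel(W,*b); xs=np.arange(b[0],b[1],.005); L=[]
        for x in xs:
            q=Q[abs(Q[:,0]-x)<.0025]
            if len(q)>4: L.append((x,q[:,1].min(),q[:,1].max()))
        L=np.array(L)
        if len(L)>3:
            print(lab,"yaw lo/hi",[np.degrees(np.arctan(np.polyfit(L[1:-1,0],L[1:-1,k],1)[0])).round(1) for k in(1,2)])
    # foot candidates
    m=(np.hypot(W[...,0]-.645,W[...,1]-.021)<.016)&(W[...,2]>.012)&(W[...,2]<.066)
    v,u=np.nonzero(m); o=np.argsort(W[m][:,2])
    print("foot",len(v)); [print(u[i],v[i],W[v[i],u[i]].round(4),f[v[i],u[i]]) for i in o[:12]]
E
```

```text
tool [[-0.0, -0.322, 0.947], [0.0, 0.947, 0.322], [-1.0, 0.0, 0.0]] jaw yaw 108.7795623068003
top tongue (array([ 542.8, -218.6]), array([150.7,  50.6]), 9.0)
plate 576 (array([732.6,  11.9]), array([134.4, 123.8]), 86.2) [ 0.66848813 -0.05481021] [0.79812941 0.08207109]
arm 76 (array([650.,  22.]), array([43.1, 32.1]), 2.5)
armfull yaw lo/hi [np.float64(-3.7), np.float64(1.8)]
drv yaw lo/hi [np.float64(-1.5), np.float64(-2.9)]
tongue yaw lo/hi [np.float64(10.0), np.float64(9.2)]
foot 0
side tongue (array([ 544.1, -220.6]), array([146.8,  55.4]), 8.9)
plate 245 (array([741.1,  21. ]), array([103.3, 146. ]), 6.2) [ 0.68508805 -0.05586415] [0.79008456 0.08957628]
arm 68 (array([648. ,  20.2]), array([32. , 44.9]), 88.8)
armfull yaw lo/hi [np.float64(-8.9), np.float64(1.1)]
drv yaw lo/hi [np.float64(-1.8), np.float64(-2.1)]
tongue yaw lo/hi [np.float64(4.1), np.float64(9.4)]
foot 23
276 203 [0.6405 0.0162 0.0385] [114  89  59]
277 202 [0.6402 0.0121 0.0403] [150 117  78]
273 203 [0.6444 0.0249 0.0418] [29 25 20]
272 203 [0.6459 0.0277 0.0426] [89 71 49]
273 201 [0.6495 0.0204 0.0441] [47 48 49]
276 201 [0.6426 0.0137 0.0442] [84 68 50]
275 203 [0.6373 0.0223 0.0446] [33 27 21]
274 203 [0.6395 0.0245 0.0446] [22 20 16]
275 202 [0.6405 0.0195 0.045 ] [14 15 15]
276 200 [0.645  0.0116 0.0456] [87 72 56]
272 201 [0.6499 0.0239 0.0462] [28 29 29]
277 201 [0.6383 0.0129 0.0464] [168 131  89]
```

```bash
python3 - <<'E'
from meas import *
d=np.load("top0.npz"); f=d["f"].astype(float); K=d["mtx"];T=d["pose"]
def gp(u,v,z):
    r=T[:3,:3]@np.array([(u-K[0,2])/K[0,0],-(v-K[1,2])/K[1,1],-1]); return T[:3,3]+r*(z-T[2,3])/r[2]
s=(f[...,0]-f[...,2])  # wood warm, grey ~0
print(s[90,262:312].astype(int)); 
def cross(line,off,th):  # subpixel crossings
    i=np.nonzero(np.diff((line<th).astype(int)))[0]; return [off+k+(line[k]-th)/(line[k]-line[k+1]) for k in i]
th=12
L=[];Rr=[];B=[];F=[]
for v in range(86,111):
    c=cross(s[v,260:315],260,th)
    if len(c)>=2: L.append(gp(c[0],v,.011));Rr.append(gp(c[-1],v,.011))
for u in range(274,300):
    c=cross(s[75:125,u],75,th)
    if c: B.append(gp(u,c[0],.011))
for n,P,k in(("L",L,0),("R",Rr,0),("B",B,1)):
    P=np.array(P); q=np.polyfit(P[:,k],P[:,1-k],1); r=P[:,1-k]-np.polyval(q,P[:,k]); g=abs(r)<1.5*np.median(abs(r))+.0005
    q=np.polyfit(P[g,k],P[g,1-k],1); a=np.degrees(np.arctan(q[0])); print(n,"yaw",round(a if k==0 else -a,2),P[g].mean(0).round(4),g.sum(),len(P),r[g].std())
E
```

```text
[49 53 49 52 48 52 49 47 33 15  1 -1 -3 -1 -4 -4 -2 -4 -4 -3 -4 -4 -3 -2
 -2 -2 -1 -2 -2 -2 -2 -1 -3  0  2  5  4  2 -2  1 17 40 51 49 49 46 51 49
 49 49]
L yaw 0.62 [0.7436 0.0638 0.011 ] 25 25 0.0006215406003696832
R yaw -0.81 [ 0.7465 -0.0232  0.011 ] 25 25 0.00032412556405586265
B yaw -0.92 [0.7872 0.0206 0.011 ] 26 26 0.0002307687020960857
```

```bash
python3 -m inch '.35 .6 0 0 0 1;.35 .6 0 0 0 1;.35 .6 0 0 0 1;.35 .6 0 0 0 1;.35 .6 0 0 0 1;.35 .6 0 0 0 1;.35 .6 0 0 0 1;.35 .6 0 0 0 1;.35 .6 0 0 0 1;.35 .6 0 0 0 1;.35 .6 0 0 0 1;.35 .6 0 0 0 1' 1; python3 -c "
from station import arm;print(arm.get_state()['q'])"
```

```text
t: 2.1
eef_pos: [0.3436, -0.4225, 0.2268]
ee_rot: [-1.921, 1.57, -0.543]
force: [0.2, 1.0, 0.1]
width: 0.088
[-5.27999799e-01  1.44013676e-01 -2.76772783e-01  6.91819396e-06
 -1.14957937e+00  3.35099839e-01]
```

```bash
python3 -m inch '.36 .53 0 0 0 1;.36 .53 0 0 0 1;.36 .53 0 0 0 1;.36 .53 0 0 0 1;.36 .53 0 0 0 1;.36 .53 0 0 0 1;.36 .53 0 0 0 1;.36 .53 0 0 0 1;.36 .53 0 0 0 1;.36 .53 0 0 0 1;.36 .53 0 0 0 1;.36 .53 0 0 0 1'; python3 -m inch '0 .05 -.42 0 0 1;0 0 -.42 0 0 1;0 0 -.42 0 0 1;0 0 -.42 0 0 1;0 0 -.42 0 0 1;0 0 -.42 0 0 1;0 0 -.42 0 0 1;0 0 -.42 0 0 1;0 0 -.42 0 0 1;0 0 -.42 0 0 1;0 0 0 0 0 0'
python3 - <<'E'
from meas import *
from scipy.spatial.transform import Rotation as R
s=arm.get_state(); M=R.from_euler("xyz",s["ee_rot"]).as_matrix(); print(s["eef_pos"].round(4),"jaw",np.degrees(np.arctan2(M[1,1],M[0,1])),s["q"].round(2))
p=arm.grab_frame("side"); save(p,"s1")
E
```

```text
t: 3.6
eef_pos: [0.4732, -0.2317, 0.2268]
ee_rot: [-2.5, 1.57, -0.075]
force: [0.5, -0.2, -0.0]
width: 0.0876
t: 4.97
eef_pos: [0.4723, -0.2307, 0.0999]
ee_rot: [-0.289, 1.569, 3.006]
force: [-0.2, 0.2, -0.1]
width: 0.0877
[ 0.4723 -0.2307  0.0999] jaw -81.25710239142089 [-0.08  0.24 -0.48 -0.   -0.85  1.8 ]
```

View pics/s1.png

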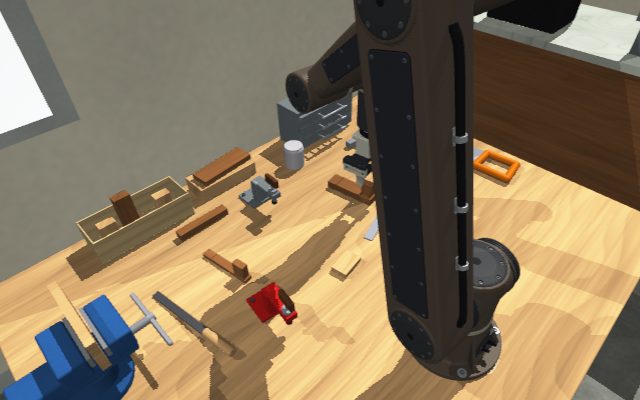

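Gripper is above the block's grip, seen at about (360,180), with nothing in the way. Descend and close.

```bash
python3 -m inch '0.03 0 -.4 0 0 0;0 0 -.4 0 0 0;0 0 -.4 0 0 0;0 0 -.4 0 0 0;0 0 -.3 0 0 0;0 0 -.3 0 0 0;0 0 0 0 0 0' 1 && python3 -m inch '0 0 0 0 0 0;0 0 0 0 0 0;0 0 0 0 0 0;0 0 0 0 0 0;0 0 0 0 0 0;0 0 0 0 0 0;0 0 0 0 0 0;0 0 0 0 0 0' 0 30
```

```text
t: 5.9
eef_pos: [0.4733, -0.2307, 0.0338]
ee_rot: [-0.274, 1.569, 3.02]
force: [0.6, 1.1, -0.1]
width: 0.0876
t: 6.9
eef_pos: [0.4738, -0.2308, 0.0345]
ee_rot: [0.273, 1.571, -2.715]
force: [-0.4, -0.2, 0.2]
width: 0.0219
```

```bash
python3 -m inch '0 0 .3 0 0 0;0 0 .4 0 0 0;0 0 .3 0 0 0;0 0 0 0 0 0' && python3 -m inch '-.06 .4 0 0 0 -.2;-.06 .8 0 0 0 -.2;-.06 .8 0 0 0 -.2;-.06 .8 0 0 0 -.2;-.06 .8 0 0 0 -.2;-.06 .8 0 0 0 -.2;-.06 .8 0 0 0 -.2;-.06 .8 0 0 0 -.2;-.06 .8 0 0 0 -.2;-.06 .8 0 0 0 -.15;0 .87 0 0 0 0;0 0 0 0 0 0'
python3 - <<'E'
from meas import *
from scipy.spatial.transform import Rotation as R
s=arm.get_state(); M=R.from_euler("xyz",s["ee_rot"]).as_matrix(); print(s["eef_pos"].round(4),"jaw",np.degrees(np.arctan2(M[1,1],M[0,1])),s["width"],s["q"].round(2))
for c in("top","side"):
    p=arm.grab_frame(c); save(p,c+"2"); W=cloud(p); np.savez(f"{c}2.npz",W=W,f=p["frame"],pose=p["pose"],mtx=p["mtx"])
    for z0,z1 in((.045,.064),):
        Q=sel(W,.48,.63,-.02,.07,z0,z1); print(c,len(Q),rect(Q) if len(Q)>3 else "",np.median(Q[:,2]) if len(Q) else "")
    for r in arm.masks_of(p,"block")[:2]: print(r["confidence"],[int(a) for a in np.array(r["extent"])*[640,400,640,400]])
a=cv2.imread("pics/top2.png")[60:210,210:360];b=cv2.imread("pics/side2.png")[130:280,200:350]
cv2.imwrite("pics/c2.png",np.hstack([cv2.resize(a,(400,400)),cv2.resize(b,(400,400))]))
E
```

```text
t: 7.4
eef_pos: [0.4745, -0.2308, 0.0657]
ee_rot: [2.88, 1.569, -0.108]
force: [-0.6, -0.2, -2.4]
width: 0.0216
t: 8.9
eef_pos: [0.4559, 0.0246, 0.0646]
ee_rot: [-2.498, 1.57, 0.629]
force: [0.8, -0.8, -1.4]
width: 0.0218
[0.4559 0.0246 0.0646] jaw -90.85205208939816 0.021816548882786283 [ 0.49  0.18 -0.67 -0.   -0.72  1.07]
top 346 (array([554.5,  23.9]), array([93.5, 49.1]), 1.7) 0.05684960766740671
0.84 [279, 160, 19, 35]
side 41 (array([546.1,  36. ]), array([ 48.7, 129.3]), 70.9) 0.05690583629720536
0.81 [308, 221, 41, 44]
```

View pics/c2.png

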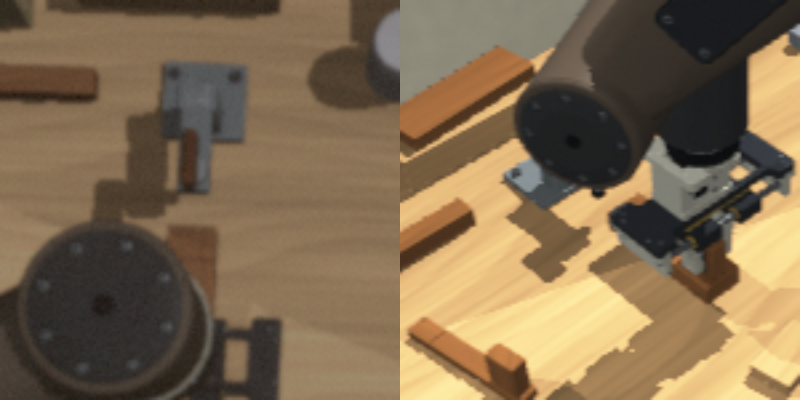

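Held square, tip at x≈0.601 just short of the stop (top crop: tip at (192,228), stop's arm end at (195,190)). Lower, insert, set down.

```bash
python3 -m inch '0 -.05 -.3 0 0 0;0 0 -.3 0 0 0;0 0 -.28 0 0 0;0 0 0 0 0 0' && python3 -m inch '.2 0 0 0 0 0;.3 0 0 0 0 0;.3 0 0 0 0 0;.3 0 0 0 0 0;.3 0 0 0 0 0;.3 0 0 0 0 0;.3 0 0 0 0 0;.3 0 0 0 0 0;.25 0 0 0 0 0;.13 0 0 0 0 0;0 0 0 0 0 0;0 0 0 0 0 0'; python3 -m inch '0 0 -.06 0 0 0;0 0 -.04 0 0 0;0 0 0 0 0 0'
python3 - <<'E'
from meas import *
from scipy.spatial.transform import Rotation as R
s=arm.get_state(); M=R.from_euler("xyz",s["ee_rot"]).as_matrix(); print(s["eef_pos"].round(4),"jaw",np.degrees(np.arctan2(M[1,1],M[0,1])),s["width"],s["force"])
E
```

```text
t: 9.6
eef_pos: [0.4551, 0.0214, 0.0372]
ee_rot: [0.468, 1.569, -2.69]
force: [0.0, -0.2, -1.7]
width: 0.0217
t: 11.1
eef_pos: [0.5359, 0.0218, 0.0381]
ee_rot: [0.071, 1.571, -3.087]
force: [0.0, -0.2, -1.3]
width: 0.0217
t: 11.48
eef_pos: [0.536, 0.0218, 0.035]
ee_rot: [0.287, 1.57, -2.871]
force: [0.5, -0.3, -2.3]
width: 0.0217
[0.536  0.0218 0.035 ] jaw -90.96668412831258 0.02170875841552732 [ 0.48434845 -0.28594617 -2.33160979]
```

```bash
python3 -m inch '0 .05 0 0 0 0;0 0 0 0 0 0;0 0 -.03 0 0 0;0 0 0 0 0 0' && python3 -m inch '0 0 0 0 0 0;0 0 0 0 0 0;0 0 0 0 0 0;0 0 0 0 0 0' 1 && python3 -m inch '0 0 .3 0 0 0;0 0 .6 0 0 0;-.2 0 .8 0 0 0;-.5 0 .8 0 0 0;-.8 0 .8 0 0 0;-1 0 0 0 0 0;0 0 0 0 0 0'
python3 - <<'E'
from meas import *
s=arm.get_state(); print(s["eef_pos"],s["t"])
for c in("top","side"):
    p=arm.grab_frame(c); save(p,c+"3"); W=cloud(p); np.savez(f"{c}3.npz",W=W,f=p["frame"],pose=p["pose"],mtx=p["mtx"])
    for n,b in dict(tongue=(.49,.63,-.03,.07,.02,.034),grip=(.5,.58,-.02,.07,.06,.08),drv=(.6,.7,-.01,.06,.134,.155)).items():
        Q=sel(W,*b); print(c,n,len(Q),rect(Q) if len(Q)>3 else "",np.median(Q[:,2]) if len(Q) else "")
a=cv2.imread("pics/top3.png")[60:210,210:360];b=cv2.imread("pics/side3.png")[150:250,230:330]
cv2.imwrite("pics/c3.png",np.hstack([cv2.resize(a,(400,400)),cv2.resize(b,(400,400))]))
E
```

```text
t: 11.98
eef_pos: [0.5364, 0.0234, 0.0346]
ee_rot: [-2.866, 1.57, 0.259]
force: [-1.8, 0.8, 3.1]
width: 0.0221
t: 12.48
eef_pos: [0.5362, 0.0233, 0.0342]
ee_rot: [0.64, 1.571, -2.518]
force: [-0.3, 1.0, -0.2]
width: 0.0565
t: 13.35
eef_pos: [0.4598, 0.0232, 0.1343]
ee_rot: [-2.422, 1.569, 0.703]
force: [0.4, -0.2, 0.1]
width: 0.0875
[0.45976982 0.02321908 0.13434359] 13.35
top tongue 436 (array([573.7,  24.3]), array([ 49.7, 112.6]), 89.1) 0.027143242720507055
top grip 4 (array([552.4,  14.6]), array([4.9, 2.4]), 28.3) 0.07002320293727365
top drv 124 (array([647. ,  22.4]), array([14. , 52.4]), 88.2) 0.14234634825717307
side tongue 361 (array([567.9,  21.6]), array([ 51.9, 123. ]), 88.3) 0.027137261522121703
side grip 21 (array([536.4,  31.7]), array([ 7.8, 29.5]), 73.8) 0.06928876612695001
side drv 76 (array([645.1,  18.7]), array([14.6, 56.8]), 88.7) 0.1417502462693171
```

View pics/c3.png

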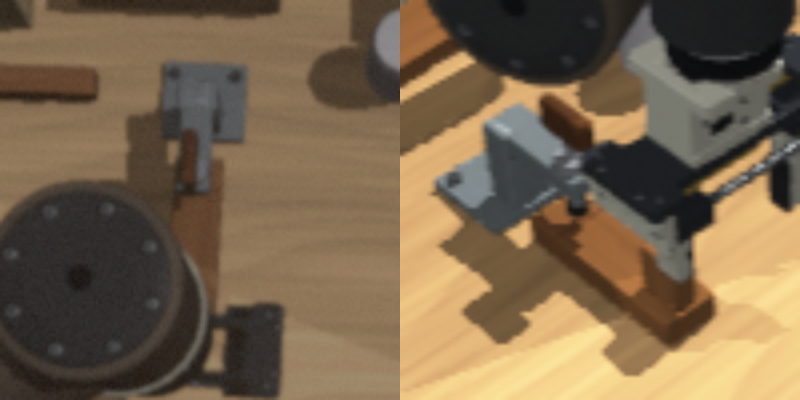

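Block lies under the foot (side crop: foot at (577,207) over the tongue). Now the driver.

```bash
python3 -m inch '0 0 .6 0 0 0;0 0 .6 0 0 0;.4 -.06 .1 0 0 -.2;.8 0 0 0 0 0;.9 0 0 0 0 0;.9 0 0 0 0 0;.9 0 0 0 0 0;.9 0 0 0 0 0;.8 0 0 0 0 0;.6 0 0 0 0 0;0 0 0 0 0 0;0 0 0 0 0 0'
python3 - <<'E'
from meas import *
from scipy.spatial.transform import Rotation as R
s=arm.get_state(); M=R.from_euler("xyz",s["ee_rot"]).as_matrix(); print(s["eef_pos"].round(4),"jaw",np.degrees(np.arctan2(M[1,1],M[0,1])),s["q"].round(2))
E
```

```text
t: 14.95
eef_pos: [0.6469, 0.0212, 0.1711]
ee_rot: [0.274, 1.569, -2.903]
force: [-0.3, -0.1, -0.8]
width: 0.0879
[0.6469 0.0212 0.1711] jaw -92.01035173883795 [ 0.33  0.35 -0.13 -0.   -1.09  1.2 ]
```

```bash
python3 -m inch '0 0 -.4 0 0 0;0 0 -.4 0 0 0;0 0 -.4 0 0 0;0 0 -.4 0 0 0;0 0 -.4 0 0 0;0 0 0 0 0 0' 1 && python3 -m inch '0 0 0 0 0 0;0 0 0 0 0 0;0 0 0 0 0 0;0 0 0 0 0 0;0 0 0 0 0 0;0 0 0 0 0 0;0 0 0 0 0 0;0 0 0 0 0 0' 0 40; python3 -c "
from station import arm;s=arm.get_state();print(s['moment'],s['force'])"
```

```text
t: 15.7
eef_pos: [0.6465, 0.0214, 0.1109]
ee_rot: [0.275, 1.569, -2.901]
force: [0.2, -0.4, 0.6]
width: 0.0876
t: 16.7
eef_pos: [0.647, 0.0207, 0.1122]
ee_rot: [1.174, 1.569, -2.002]
force: [4.1, -6.0, -2.2]
width: 0.0139
[-1.27372465 -1.08297521  0.08068562] [ 4.10318137 -6.02249772 -2.22623555]
```

```bash
python3 -m inch '0 -.04 0 0 0 0;0 0 0 0 0 0' 0 55; python3 -m inch '0 0 0 0 0 -.5;0 0 0 0 0 -.7;0 0 0 0 0 -.8;0 0 0 0 0 -1;0 0 0 0 0 -1;0 0 0 0 0 -1;0 0 0 0 0 -1;0 0 0 0 0 -1;0 0 0 0 0 -1;0 0 0 0 0 0'
python3 - <<'E'
from meas import *
from scipy.spatial.transform import Rotation as R
s=arm.get_state(); M=R.from_euler("xyz",s["ee_rot"]).as_matrix(); print(s["eef_pos"].round(4),"jaw",np.degrees(np.arctan2(M[1,1],M[0,1])),s["q"].round(2),s["moment"],s["force"])
E
```

```text
t: 16.95
eef_pos: [0.6471, 0.0206, 0.1122]
ee_rot: [-1.28, 1.57, 1.827]
force: [-1.3, 1.5, 1.0]
width: 0.0135
t: 18.2
eef_pos: [0.6473, 0.021, 0.1122]
ee_rot: [-1.162, 1.57, 1.248]
force: [-0.7, 4.3, 0.8]
width: 0.0139
[0.6473 0.021  0.1122] jaw -131.94076211603672 [ 0.33  0.4  -0.2  -0.   -0.97  0.51] [ 1.41056462  0.48565856 -0.13650036] [-0.6992211   4.30594061  0.76487429]
```

```bash
python3 -m inch '0 0 0 0 0 -.5;0 0 0 0 0 -.9;0 0 0 0 0 -1;0 0 0 0 0 -1;0 0 0 0 0 -1;0 0 0 0 0 -1;0 0 0 0 0 -1;0 0 0 0 0 -1;0 0 0 0 0 -.8;0 0 0 0 0 0;0 0 0 0 0 0'
python3 - <<'E'
from meas import *
from scipy.spatial.transform import Rotation as R
s=arm.get_state(); M=R.from_euler("xyz",s["ee_rot"]).as_matrix(); print("jaw",np.degrees(np.arctan2(M[1,1],M[0,1])),s["moment"])
E
python3 -m inch '0 0 0 0 0 0;0 0 0 0 0 0;0 0 0 0 0 0;0 0 0 0 0 0;0 0 0 0 0 0;0 0 0 0 0 0' 1 && python3 -m inch '0 0 .3 0 0 0;0 0 .6 0 0 0;0 0 .9 0 0 0;0 0 .9 0 0 0;-1 0 .5 0 0 0;-1 -.5 .3 0 0 0;-1 -1 0 0 0 0;-1 -1 0 0 0 0;-1 -1 0 0 0 0;-1 -1 0 0 0 0;-1 -1 0 0 0 0;-1 -1 0 0 0 0'
python3 -m inch '0 -1 0 0 0 0;0 -1 0 0 0 0;0 -1 0 0 0 0;0 -1 0 0 0 0;0 -1 0 0 0 0;0 -1 0 0 0 0;0 0 0 0 0 0;0 0 0 0 0 0'
python3 - <<'E'
from meas import *
for c in("top","side"):
    p=arm.grab_frame(c); save(p,c+"4"); W=cloud(p); np.savez(f"{c}4.npz",W=W,f=p["frame"],pose=p["pose"],mtx=p["mtx"])
    for n,b in dict(tongue=(.49,.625,-.03,.07,.02,.034),tall=(.45,.7,-.03,.07,.02,.034),grip=(.5,.58,-.02,.07,.06,.08),drv=(.6,.7,-.02,.07,.134,.155)).items():
        Q=sel(W,*b); print(c,n,len(Q),rect(Q) if len(Q)>3 else "",np.median(Q[:,2]) if len(Q) else "")
a=cv2.imread("pics/top4.png")[60:210,210:360];b=cv2.imread("pics/side4.png")[150:250,230:330]
cv2.imwrite("pics/c4.png",np.hstack([cv2.resize(a,(400,400)),cv2.resize(b,(400,400))]))
E
```

```text
t: 19.58
eef_pos: [0.6477, 0.0212, 0.1123]
ee_rot: [-0.868, 1.569, 0.828]
force: [0.8, 5.7, 0.2]
width: 0.0135
jaw -172.79578294974564 [ 1.97428264 -0.12597145 -0.11803783]
t: 20.32
eef_pos: [0.6472, 0.0203, 0.1123]
ee_rot: [-2.76, 1.571, -1.067]
force: [0.3, -0.2, 0.0]
width: 0.0679
t: 21.82
eef_pos: [0.4065, -0.1755, 0.2189]
ee_rot: [-1.793, 1.568, -0.099]
force: [0.1, 0.5, 0.0]
width: 0.0874
t: 22.82
eef_pos: [0.4071, -0.3546, 0.2181]
ee_rot: [-2.005, 1.57, -0.312]
force: [0.0, 0.1, 0.4]
width: 0.0876
top tongue 582 (array([568.1,  24.7]), array([ 50.2, 113.9]), 89.1) 0.027121038383007334
top tall 730 (array([595.5,  24.1]), array([ 50.2, 168.7]), 89.0) 0.02705065929863787
top grip 129 (array([535.5,  24.6]), array([38.4, 21.5]), 1.2) 0.07169106588538687
top drv 125 (array([648. ,  21.8]), array([15.2, 50.7]), 5.2) 0.1422429977470605
side tongue 349 (array([565.9,  21. ]), array([ 52.8, 118.3]), 89.6) 0.027112989740127103
side tall 498 (array([593.5,  20.7]), array([ 52.9, 173.8]), 89.0) 0.02715370929093064
side grip 95 (array([532.8,  22.3]), array([45.5, 22.5]), 2.0) 0.07110342168420025
side drv 76 (array([644.7,  19. ]), array([15.1, 55.6]), 5.6) 0.14168315259347897
```

View pics/c4.png

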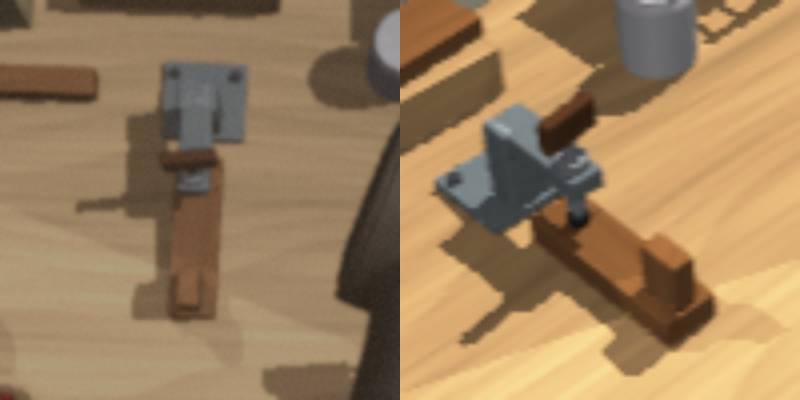

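Block in place with the bar turned about 83° (image and jaw agree). One differential check of the foot's drop (12 mm if the start angle was 0, 8 mm if it was 0.4):

```bash
python3 - <<'E'
from meas import *
A=np.load("side0.npz");B=np.load("side4.npz");K=A["mtx"];T=A["pose"]
def px(P):
    c=(np.array(P)-T[:3,3])@T[:3,:3]; return K[0,0]*c[0]/-c[2]+K[0,2], K[1,1]*-c[1]/-c[2]+K[1,2]
for z in(.026,.034,.038): # nearest-to-camera rim of foot
    d=T[:2,3]-[.645,.0195]; d/=np.hypot(*d); print(z,np.round(px([.645+.009*d[0],.0195+.009*d[1],z]),2))
for n,D in(("before",A),("after",B)):
    g=D["f"].astype(int).sum(2); print(n); print(g[194:214,270:280])
E
```

```text
0.026 [274.89 207.6 ]
0.034 [274.66 205.76]
0.038 [274.54 204.84]
before
[[184 182 188 283 356 340 274 190 164 164]
 [168 222 315 348 302 226 168 165 162 159]
 [163 167 195 199 169 165 165 164 164 175]
 [162 162 170 173 165 167 167 180 262 400]
 [177 184 170 172 165 161 252 401 473 479]
 [265 307 219 168 168 143 337 476 482 483]
 [468 360 125 177 184 169 215 389 486 481]
 [476 361  86 144 159 120 202 388 476 466]
 [472 358  55  41  44  44 114 345 467 464]
 [471 398 209  74  58  81 262 422 470 454]
 [480 485 440 334 265 381 476 468 449 441]
 [484 481 471 471 478 475 456 445 438 434]
 [475 469 475 478 472 458 444 433 428 428]
 [471 479 482 470 452 436 429 427 425 432]
 [482 481 470 447 430 426 425 428 434 440]
 [477 464 440 423 422 424 428 434 440 437]
 [464 448 428 421 423 430 436 437 431 428]
 [443 422 419 427 431 435 433 427 429 440]
 [417 419 426 433 434 428 426 432 447 465]
 [424 427 431 429 425 430 440 455 471 471]]
after
[[209 205 210 315 395 376 303 212 185 183]
 [191 248 352 387 337 252 186 185 182 178]
 [183 187 219 224 191 185 184 184 183 194]
 [183 182 190 194 185 184 188 201 291 442]
 [196 200 190 193 185 183 278 441 520 525]
 [207 249 199 189 189 180 308 468 524 529]
 [297 268 211 203 218 222 273 346 417 497]
 [298 273 237 238 236 231 274 316 307 382]
 [295 278 244 235 235 216 202 253 305 274]
 [292 231 110 179 226 192 129 182 244 277]
 [293 229  87 103 140 117  71 172 265 294]
 [292 228  80  53  65  63  57 216 298 289]
 [235 143 115  61  57  65 174 270 303 299]
 [140 126 121 117 123 224 299 300 299 300]
 [123 132 144 146 231 299 296 295 299 301]
 [147 144 146 224 291 296 300 298 298 300]
 [155 148 147 146 228 293 296 299 300 300]
 [142 150 150 146 150 234 296 293 302 304]
 [133 142 155 157 232 294 296 298 295 300]
 [134 134 135 186 276 311 299 299 299 296]]
```

```bash
python3 -c "
from station import arm;s=arm.get_state();print(s['t'],s['force']);print(arm.job_done())"
```

```text
22.925 [-0.83747292  0.09959848 -0.69179582]
the job is handed in; nothing more can be done
None
```

The thick setting block is lying flat under the grey stop's rubber foot, and I turned the driver clockwise to about 1.45 rad. I handed the job in at 22.9 s, with the gripper open and clear of everything.

**Block position:** the last pictures put it flat on the bench (top face at 27 mm, with the bench reading 1 mm), parallel to the stop to within about half a degree. The scribed line is about 1–2 mm from the screw axis.

**Driver angle:** the bar turned 83° in both cameras, while the gripper jaw measured 81°. The bar started roughly in line with the stop's arm, so the start angle was about 0. That gives 1.4 to 1.46 rad, inside the light-pressure range of 1.2 to 1.7.

**Foot contact:** in the side view the foot came down about 2.7 pixels, or roughly 12 mm. That matches a start height of about 38 mm and contact with the block.

**Limits of these checks:** the two cameras disagree by 2–3 mm, so I averaged them. The spring pressure was not measured; I inferred it from the angle and the foot height.

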